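# Close up the socket and bit case on the workshop trolley

### The arm

A 6-joint arm with a two-finger parallel gripper is mounted at the origin on the work surface. World frame = base frame: x ahead of the robot, y to its left, z up, the work surface at z = 0. Lengths are in m, angles in rad, forces in N, time in s.
With the tool pointing down it reaches from about 0.4 to 0.925 m from the base axis. Payload 3.4 kg.
Tool frame: the origin (TCP) lies midway between the tips of the shut fingers; the grasp point (between the pads) lies 19 mm behind it (env.pinch_z is the distance from the TCP to the grasp point, in m); y points along the fingers, x is the direction in which the jaws open and shut, and the axes are right-handed (so a half turn about y gives the same grasp; the last joint's range is limited). The gripper opens to 85 mm and grips with 20 to 120 N. Pads are 22 mm wide; open, the fingers measure 114 mm over their backs; the gripper's body (76 mm by 85 mm) begins 54 mm behind the grasp point. The pads swing forward as they close: fully open they stand 13 mm farther back than shut.
Start: joints at [-1.202, 0.307, 1.506, -0, 1.328, -0.073], TCP at [0.246, -0.52, 0.231] pointing down, gripper open.
Joint ranges: [-3.12, 3.12], [-1.05, 2.28], [0.14, 2.33], [-1.42, 4.57], [0.1, 2.73], [-2.68, 2.68]. Speed limits (rad/s): [2.57, 2.57, 3.14, 3.14, 3.14, 3.14].

### API

Orientations are given as a 3x3 rotation matrix whose columns are the frame's x, y, z axes.
In Python, from cell import env, capture, job gives the robot as it stands.
- The arm moves only by the tool send_rows, never from a script. Its argument "rows" is text: rows parted by semicolons, each of 7 numbers parted by spaces: the shift along the tool's x, y, z in cm, then the turn, a rotation vector about the tool's x, y, z in degrees, then the opening in per cent of the stroke, from 0 (shut) to 100 (fully open). In form: dx dy dz ax ay az jaw; .... A call has 1 to 5 rows; each row is the pose to reach, as a shift and turn from the pose commanded when the call began, along the tool's axes at that moment; what a row does not reach only later rows make up. A row lasts 1/12 s, in which the tool goes at most 41.7 mm and 7.16 degrees, less where a joint would pass 70% of its speed; a pose out of reach is approached as far as the arm can. A call with a gripper value outside its range is refused whole. The fingers move at their own pace and stop on an object; the grip force is fixed at half the most. Time passes only in rows, so rows that repeat a pose let the fingers close. It gives the time, the measured TCP pose, the force and the opening at its end, in the units of the state.
- env.get_obs(): the state, without advancing time (a new reading comes with each control period).
- capture(name): name is "side" or "top" or "wrist"; returns a dict with "pixels" (480x640x3 uint8, red, green, blue), "camera_matrix" (3x3 intrinsics, pixels), "k1" (the pictures are not rectified: a ray, as slopes to the right and down, at radius r is drawn at 1 + k1 r^2 times it, then the intrinsics apply), "world_to_cam" (4x4, takes a point from world to camera coordinates). Camera axes: x right, y down, z forward; pixel columns grow to the right and rows downward; lengths in m; the calibration is good to about 2 mm. A picture is of the moment at which its call begins. There is no depth.
- job.sign_off(): hands the job in, once; it reports no verdict.
The state is a dict: "t": time; "joint_positions": joint angles; "qvel": joint speeds; "tau": joint torques, N m; "tool_pos": TCP position; "tcp_rot": TCP orientation; "wrist_force": force on the tool from outside, world axes, zero at the start; "moment": the same for the moment, N m; "gripper_width": finger opening in m.
Only numpy, scipy, OpenCV 4.12 (cv2) and the standard library are available. Lean on these libraries where they do the work, as an engineer would, in place of code of your own. Each camera call takes 0.05 s, during which the arm holds its last target. There are 200 camera calls.

### The job

Close up the socket and bit case: push the raised bit holder flap down until it lies flat inside, and only then swing the lid over and press it fully shut. Do not pick anything up; leave the case standing where it is and the tools in and around it undisturbed.

Things in the scene. Friction and masses are not known exactly. Their poses are not given: they have to be found in the camera images.
- case: Dark plastic tub, 200 mm (x) by 280 (y) by 60 high, 5 mm walls, loose on the trolley, about 3 kg. Origin: centre of its underside, z up. Lid hinge on its +x side; front on its -x side, where a carry handle sticks out 18 mm. Inside, front to back: a row of sockets (tops 40 mm above the trolley), the bit flap over the middle, a ratchet along the back. It slides if pushed with over 15 N.
- bit_flap (a joint): Flap angle, rad: 0 folded flat, 1.57 upright, 1.66 its stop. Orange plate 80 mm from hinge to free edge, 160 wide, 5 thick. Hinge line along the case's y, 50 mm to -x of the case centre, 46 mm up. It folds down towards the case's +x (the lid hinge); folded, its top is 48.5 mm up, 11.5 below the rim. Friction holds it where it is left; 1 to 2 N at its edge moves it. Upright, it blocks the lid.
- flap_hinge (a point): Middle of the flap's hinge line, in the plate's middle plane, 46 mm above the trolley top.
- flap_pad (a point): Middle of the black ribbed finger pad (56 mm wide, 22 deep) at the flap's free edge, 67 mm from the hinge and 4.5 mm off the flap's middle plane, on the face that looks to the front of the case when upright and up when folded. Bits are clipped on that face from 30 mm either side of the middle outwards, 4 mm higher than the pad.
- lid (a joint): Lid angle, rad: 0 fully shut, 1.57 straight up, 1.85 its stop, leaning back. Blue shell 200 mm from hinge to free edge, 280 wide, 24 deep. Hinge line along the case's y at the top of the back wall, 100 mm to +x of the case centre, 60 mm up. Stiff hinge: it stays where it is left and does not fall; about 3 N near its free edge moves it.
- lid_hinge (a point): Middle of the lid's hinge line, 60 mm above the trolley top.
- lid_back (a point): Point in the middle of the lid's width on its flat outside face, 165 mm from the hinge line, 35 mm from the free edge. The outside face lies 24 mm from the plane through hinge line and free edge; with the lid shut it is the top, 84 mm above the trolley top.
- socket_a: Loose steel socket, 25 mm diameter, 30 mm high, standing in the front row inside the case (floor 10 mm above the trolley top). Origin at the centre of its underside. Leave it.
- socket_b: Second such loose socket in the same row. Leave it.
- ratchet: Loose ratchet, 195 mm long, 20 mm high, lying along the back compartment of the case. Origin: middle of its underside. Leave it.
- impact_socket: Black deep impact socket, 38 mm diameter, 78 mm high, standing loose beside the case, about 60 mm off its -y side. Origin: centre of its underside. Leave it.
- screwdriver: Red-handled screwdriver, 200 mm long, lying loose in front of the case, about 75 mm off its front. Leave it.
- wheel_nut: Steel wheel nut, 29 mm wide, 26 mm high, loose in front of the case near its -y corner. Leave it.
- spray_can: Yellow spray can, 66 mm diameter, 208 mm high, standing loose. Origin: centre of its underside. Leave it.
- tyre_gauge: Tyre pressure gauge with a red grip, lying loose: dial 80 mm diameter, 34 mm high; origin under the dial, the grip reaches 200 mm to its -x. Leave it.

How it is judged:
On the way, in this order (a step that is already met when the one before it is completed fails the run):
1. the bit holder flap is folded down flat while the lid is still open (value of joint bit_flap below 0.08 rad and value of joint lid above 1 rad), for 0.2 s.
2. the lid is swung fully shut over the folded flap (value of joint lid below 0.03 rad and value of joint bit_flap below 0.08 rad), for 0.2 s.
At the end, for the whole second after the job is handed in: The flap lies flat (within 0.08 rad) and the lid is fully shut on the case (within 0.03 rad, 6 mm at its free edge) and at rest; the case stands level within 20 mm of where it stood (all of step 2 and velocity of joint lid between -0.05 and 0.05 rad/s and linear speed of case below 0.01 m/s and not (distance of case from where it was at the start of the episode above 0.02 m) and angle between case's own z axis and vertical below 0.06 rad); the robot touches nothing.
It fails at once if the lid is brought down onto the raised flap (value of joint bit_flap above 0.35 rad and value of joint lid below 0.9 rad).
It fails at once if the case is lifted, tipped or shoved more than 20 mm (distance of case from where it was at the start of the episode above 0.02 m or angle between case's own z axis and vertical above 0.15 rad or height (world z) of case above 0.012 m).
It fails at once if a tool inside the case is taken out, lifted or thrown about (more than 40 mm) (distance of any of socket_a, socket_b, ratchet from where it was at the start of the episode above 0.04 m).
It fails at once if a thing around the case is lifted, knocked over or pushed more than 25 mm (distance of any of impact_socket, screwdriver, wheel_nut, spray_can, tyre_gauge from where it was at the start of the episode above 0.025 m or angle between any of impact_socket, spray_can's own z axis and vertical above 0.4 rad).
It also fails if it takes over 58 s, if anything falls off the work surface, if the arm or the gripper's body presses on something with over 40 N, if the wrist force passes 120 N, or if a joint passes its speed limit or range.

## Working session

There is one attempt and no reset: what is moved stays moved. The work goes in short steps, Python scripts to look and compute and a tool call to move; the robot and the scene stay as the last step left them, time stands still between calls to the robot, and variables do not carry over. Pictures are saved under pics/ and viewed, about 8 in all and at most 12, crops included, and the job is handed in when it is done.

Besides the shell and the picture viewer there is one more tool, called after "Call:" as a command line: name --argument value ..., lists and objects as JSON in quotes. send_rows: Moves the arm, as the interface text tells. Its arguments: {"type":"object","properties":{"rows":{"type":"string"}},"required":["rows"]}

```bash
mkdir -p pics; ls; cat > h.py <<'E'
import numpy as np, cv2
from cell import env, capture, job
def snap(n,f):
    c=capture(n); cv2.imwrite('pics/'+f+'.png',c['pixels'][:,:,::-1]); np.savez('pics/'+f,**{k:np.array(v) for k,v in c.items()}); return c
def ray(c,u,v):
    K=c['camera_matrix'];k=float(c['k1'])
    p=cv2.undistortPoints(np.array([[[u,v]]],float),K,np.array([k,0,0,0.]))[0,0]
    T=c['world_to_cam'];R=T[:3,:3];return -R.T@T[:3,3], R.T@np.array([p[0],p[1],1])
def onz(c,u,v,z):
    o,d=ray(c,u,v); return o+d*(z-o[2])/d[2]
def proj(c,P):
    P=np.atleast_2d(P).astype(float);T=c['world_to_cam']
    return cv2.projectPoints(P,cv2.Rodrigues(T[:3,:3])[0],T[:3,3],c['camera_matrix'],np.array([float(c['k1']),0,0,0.]))[0][:,0]
E
python3 - <<'E'
from h import *
o=env.get_obs()
for k,v in o.items(): print(k,np.round(v,3).tolist())
for n in('top','side'):
    c=snap(n,n+'0'); print(n,c['k1'],c['camera_matrix'][0,0],np.round(c['world_to_cam'],3).tolist())
E
```

```text
pics
t 0.0
joint_positions [-1.203, 0.308, 1.508, 0.0, 1.328, -0.074]
qvel [-0.0, 0.001, 0.001, 0.001, 0.001, 0.0]
tau [-0.0, -45.755, -25.192, 0.0, 0.013, -0.0]
tool_pos [0.246, -0.519, 0.23]
tcp_rot [[0.428, -0.001, 0.904], [-0.904, 0.002, 0.428], [-0.002, -1.0, 0.0]]
wrist_force [-0.139, -0.004, -0.061]
moment [0.042, -0.017, -0.019]
gripper_width 0.086
top -0.025103369437297976 488.8410081601723 [[-0.019, -1.0, 0.023, 0.037], [-0.984, 0.014, -0.176, 0.552], [0.175, -0.026, -0.984, 0.915], [0.0, 0.0, 0.0, 1.0]]
side -0.17223884748606635 596.1027406535466 [[0.91, -0.415, 0.009, -0.475], [-0.253, -0.571, -0.781, 0.226], [0.329, 0.708, -0.625, 1.143], [0.0, 0.0, 0.0, 1.0]]
```

View pics/top0.png

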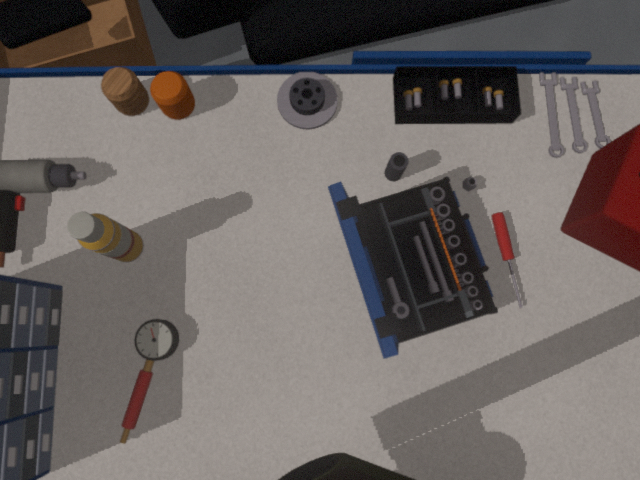

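View pics/side0.png

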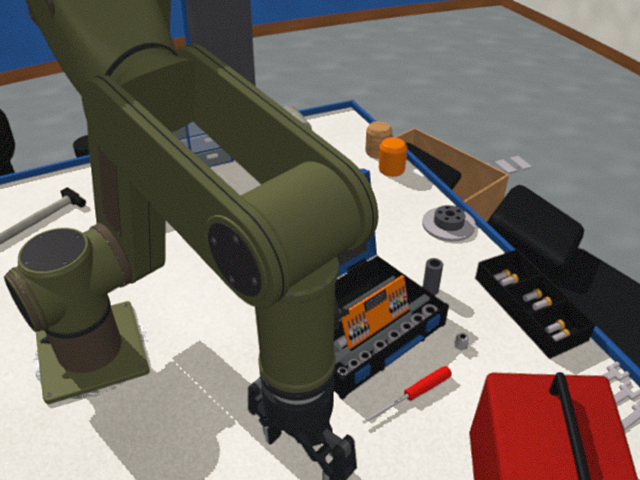

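The top view shows the case around (420,265): lid to the left, with its edge from (335,185) to (390,355). The flap is a thin orange line near (445,250), the front and handle are right of it, and the impact socket is at (397,165). In the side view the flap is upright at about (375,310), and the arm hides part of the case.

```bash
python3 - <<'E'
import cv2
a=cv2.imread('pics/top0.png')[150:370,320:530]; cv2.imwrite('pics/crop1.png',cv2.resize(cv2.convertScaleAbs(a,alpha=1.8,beta=15),(573,600),interpolation=cv2.INTER_CUBIC))
a=cv2.imread('pics/side0.png')[160:430,310:480]; cv2.imwrite('pics/crop2.png',cv2.resize(cv2.convertScaleAbs(a,alpha=1.4,beta=15),None,fx=2.2,fy=2.2,interpolation=cv2.INTER_CUBIC))
E
```

```text
(no output)
```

View pics/crop1.png

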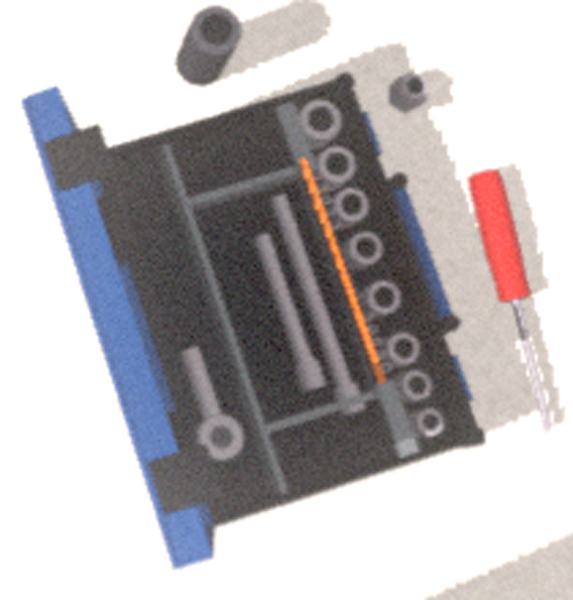

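View pics/crop2.png

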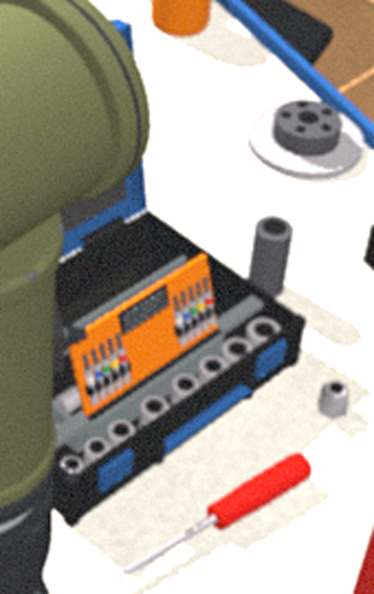

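Crop 1 shows the front rim corners at crop (350,78) and (483,440). The flap's upper edge runs from (303,160) to (381,382). Crop 2 shows the pad at the middle of the flap's top, with bits on either side.

```bash
python3 - <<'E'
from h import *
c=np.load('pics/top0.npz'); s=np.load('pics/side0.npz')
f=lambda u,v:(320+(u+.5)/(573/210)-.5,150+(v+.5)/(600/220)-.5)
A=onz(c,*f(350,76),.06);B=onz(c,*f(484,442),.06)
print('front corners',A,B,np.linalg.norm(A-B))
ey=(B-A)/np.linalg.norm(B-A)  # case -y corner A -> +y corner B
ex=np.array([ey[1],-ey[0],0]); print('ex',ex,'ey',ey)
ctr=(A+B)/2+.1*ex; ctr[2]=0; print('centre from rim',ctr)
for u,v in((101,128),(213,525)): 
    P=onz(c,*f(u,v),.06)-ctr; print('back corner in case',P@ex,P@ey)
# orange in top
def om(img):
    h=cv2.cvtColor(img,cv2.COLOR_RGB2HSV); return cv2.inRange(h,(5,150,100),(18,255,255))
m=om(c['pixels']);m[:200]=0;m[:,:400]=0;m[300:]=0
ys,xs=np.nonzero(m); pt=np.c_[xs,ys].astype(float); i,j=pt[:,1].argmin(),pt[:,1].argmax()
vx,vy,x0,y0=cv2.fitLine(pt.astype(np.float32),cv2.DIST_L2,0,0.01,0.01).ravel()
E=[]
for k in(i,j):
    t=(pt[k]-[x0,y0])@[vx,vy]; E.append(onz(c,x0+t*vx,y0+t*vy,.124))
print('flap top',E,np.linalg.norm(E[0]-E[1]))
d=(E[1]-E[0])/np.linalg.norm(E[1]-E[0]);print('dir',d); M=(E[0]+E[1])/2;print('mid in case',(M-ctr)@ex,(M-ctr)@ey)
# blue lid free edge: intersect in top view
h=cv2.cvtColor(c['pixels'],cv2.COLOR_RGB2HSV); b=cv2.inRange(h,(105,100,50),(125,255,255)); b[:170]=0;b[365:]=0;b[:,:310]=0;b[:,430:]=0
ct=max(cv2.findContours(b,0,1)[0],key=cv2.contourArea); print('lid quad',cv2.minAreaRect(ct),cv2.approxPolyDP(ct,4,True)[:,0].tolist())
# predictions
def W(x,y,z): return ctr+x*ex+y*ey+np.array([0,0,z])
for a in(1.4,1.5,1.57,1.66,1.75,1.85):
    L=lambda r,y,o: W(.1-r*np.cos(a)+o*np.sin(a),y,.06+r*np.sin(a)+o*np.cos(a))
    print(a,'lid free edge in/out top cam',np.round(proj(c,[L(.2,-.14,0),L(.2,.14,0),L(.2,-.14,.024),L(.2,.14,.024)])).tolist())
print('side: front corners',proj(s,[W(-.1,-.14,.06),W(-.1,.14,.06)]))
for a in (1.4,1.5,1.57,1.66):
  print(a,proj(s,[W(-.05+.08*np.cos(a),y,.046+.08*np.sin(a)) for y in(-.08,.08)]).round(1).tolist(),proj(c,[W(-.05+.08*np.cos(a),y,.046+.08*np.sin(a)) for y in(-.08,.08)]).round(1).tolist())
E
```

```text
front corners [ 0.67976634 -0.22138982  0.06      ] [ 0.41084941 -0.2997878   0.06      ] 0.28011168533019165
ex [-0.27988117  0.96003465  0.        ] ey [-0.96003465 -0.27988117  0.        ]
centre from rim [ 0.51731976 -0.16458535  0.        ]
back corner in case 0.08817839464662312 -0.15583640197060594
back corner in case 0.10139804393007286 0.13675794559819993
flap top [array([ 0.59871957, -0.15999566,  0.124     ]), array([ 0.46616082, -0.21625363,  0.124     ])] 0.14400270953875438
dir [-0.92052953 -0.39067298  0.        ]
mid in case -0.02683047167054234 -0.007927939457141327
lid quad ((369.5, 285.0), (146.4134521484375, 18.024980545043945), 71.56504821777344) [[339, 218], [383, 354], [394, 354], [393, 337], [379, 339], [373, 322], [384, 312], [368, 252], [353, 218]]
1.4 lid free edge in/out top cam [[384.0, 169.0], [443.0, 340.0], [370.0, 172.0], [429.0, 345.0]]
1.5 lid free edge in/out top cam [[372.0, 172.0], [431.0, 344.0], [358.0, 175.0], [416.0, 349.0]]
1.57 lid free edge in/out top cam [[364.0, 174.0], [422.0, 347.0], [349.0, 178.0], [407.0, 352.0]]
1.66 lid free edge in/out top cam [[353.0, 177.0], [411.0, 351.0], [338.0, 182.0], [395.0, 356.0]]
1.75 lid free edge in/out top cam [[342.0, 181.0], [399.0, 355.0], [328.0, 186.0], [384.0, 359.0]]
1.85 lid free edge in/out top cam [[330.0, 185.0], [386.0, 358.0], [316.0, 191.0], [371.0, 363.0]]
side: front corners [[447.46396464 304.65963194]
 [342.33200364 378.76031084]]
1.4 [[406.6, 277.4], [344.6, 316.8]] [[436.3, 206.2], [466.0, 288.9]]
1.5 [[409.7, 279.2], [347.6, 318.9]] [[440.5, 204.9], [470.2, 287.6]]
1.57 [[411.8, 280.6], [349.7, 320.6]] [[443.3, 204.0], [473.2, 286.7]]
1.66 [[414.6, 282.7], [352.5, 323.0]] [[446.9, 202.9], [476.8, 285.5]]
```

The measurements agree with the given sizes: front edge 280.1 mm, centre about (0.517, -0.165), case x axis (-0.28, 0.96). By projection the flap is at about 1.25–1.3 rad and the lid at about 1.75. I'll move towards the front of the flap, fingers shut, turning 9° to line up with the case.

Call:
send_rows --rows "-1.2 0 3.8 0 3 0 0;-2.4 0 7.6 0 6 0 0;-3.6 0 11.4 0 9 0 0;-4.7 0 15.2 0 9 0 0;-5.8 0 19.1 0 9 0 0"

```text
t: 0.52
tool_pos: [0.3943, -0.3842, 0.2309]
tcp_rot: [[0.28, -0.001, 0.96], [-0.96, 0.001, 0.28], [-0.001, -1.0, -0.0]]
wrist_force: [1.0, 0.3, 0.6]
gripper_width: 0.0258
```

```bash
cat >> h.py <<'E'
ctr=np.array([0.5173,-0.1646,0]); ex=np.array([-.27988,.96003,0]); ey=np.array([-.96003,-.27988,0])
def st():
    o=env.get_obs(); R=np.array(o['tcp_rot']); p=np.array(o['tool_pos'])
    print('t',round(float(o['t']),2),'tcp',p.round(4),'case',((p-ctr)@ex).round(4),((p-ctr)@ey).round(4),'F',np.round(o['wrist_force'],1),'w',round(float(o['gripper_width']),3),'q',np.round(o['joint_positions'],2))
    return p,R
def to(x,y,z):
    p,R=st(); D=R.T@(ctr+x*ex+y*ey+[0,0,z]-p); print('move cm',(D*100).round(2),'toolx.ex',(R[:,0]@ex).round(3),(R[:,0]@ey).round(3),R[2].round(3))
E
python3 -c "
from h import *
to(-.09,0,.2)"
```

```text
t 0.52 tcp [ 0.3943 -0.3842  0.2309] case -0.1764 0.1795 F [1.  0.3 0.6] w 0.026 q [-0.85  0.27  1.56 -0.    1.31  0.44]
move cm [-8.64  3.09 17.96] toolx.ex -1.0 -0.0 [-0.001 -1.    -0.   ]
```

Call:
send_rows --rows "-1.7 0 3.6 0 0 0 0;-3.4 0 7.2 0 0 0 0;-5.2 1 10.8 0 0 0 0;-7 2 14.4 0 0 0 0;-8.6 3 18 0 0 0 0"

```text
t: 0.93
tool_pos: [0.5432, -0.2506, 0.2008]
tcp_rot: [[0.281, -0.0, 0.96], [-0.96, 0.0, 0.281], [-0.0, -1.0, -0.0]]
wrist_force: [1.3, -1.0, 0.4]
gripper_width: 0.0005
```

Call:
send_rows --rows "0 2.5 0 0 0 0 0;0 5 0 0 0 0 0;0 7.5 0 0 0 0 0;0 9 0 0 0 0 0;0 9 0 0 0 0 0"

```text
t: 1.35
tool_pos: [0.5394, -0.2506, 0.107]
tcp_rot: [[0.281, -0.008, 0.96], [-0.96, 0.004, 0.281], [-0.006, -1.0, -0.006]]
wrist_force: [-0.7, 0.9, 0.3]
gripper_width: 0.0
```

```bash
python3 -c "
from h import *
to(-.065,0,.108); snap('side','side1'); c=snap('wrist','wrist1')
a=cv2.imread('pics/side1.png'); b=cv2.imread('pics/wrist1.png')
cv2.imwrite('pics/v1.png',np.hstack([cv2.resize(a[100:460,250:570],(400,450)),cv2.resize(b,(400,300)).copy() if 0 else cv2.copyMakeBorder(cv2.resize(b,(400,300)),0,150,0,0,0)]))
"
```

```text
t 1.35 tcp [ 0.5394 -0.2506  0.107 ] case -0.0888 0.0029 F [-0.7  0.9  0.3] w 0.0 q [-0.51  0.45  1.62 -0.    1.08  0.78]
move cm [-2.38 -0.08  0.29] toolx.ex -1.0 -0.002 [-0.006 -1.    -0.006]
```

View pics/v1.png

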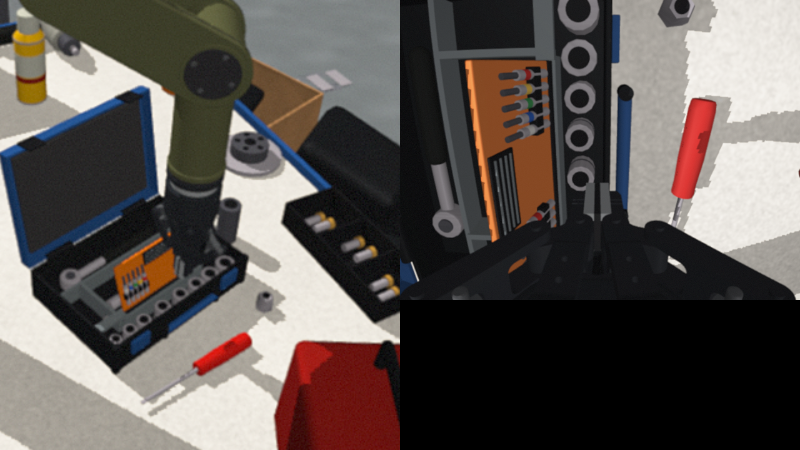

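The side view shows the gripper standing in front of the raised flap with the arm clear of the lid. The wrist view shows the tips at (600,190), level with the ribbed pad at (510,195). I'll push the flap along its arc now.

Call:
send_rows --rows "-1.5 0 0.3 0 0 0 0;-3 0 0.3 0 0 0 0;-4.2 0 0.3 0 0 0 0;-5.2 0.1 0.3 0 0 0 0;-6 0.2 0.3 0 0 0 0"

```text
t: 1.87
tool_pos: [0.528, -0.1928, 0.1102]
tcp_rot: [[0.282, 0.001, 0.959], [-0.959, -0.001, 0.282], [0.001, -1.0, 0.001]]
wrist_force: [0.3, -1.5, -1.0]
gripper_width: 0.0001
```

Call:
send_rows --rows "-0.6 0.3 0 0 0 0 0;-1.1 0.7 0 0 0 0 0;-1.6 1.1 0 0 0 0 0;-2.1 1.6 0 0 0 0 0;-2.6 2.2 0 0 0 0 0"

```text
t: 2.28
tool_pos: [0.5211, -0.1689, 0.0869]
tcp_rot: [[0.281, 0.0, 0.96], [-0.96, -0.0, 0.281], [0.0, -1.0, 0.0]]
wrist_force: [0.3, 0.5, 1.6]
gripper_width: 0.0001
```

```bash
python3 -c "
from h import *
to(.012,0,.055); c=snap('side','side2')
a=cv2.imread('pics/side2.png'); cv2.imwrite('pics/v2.png',cv2.resize(a[200:420,250:470],(600,600)))
"
```

```text
t 2.28 tcp [ 0.5211 -0.1689  0.0869] case -0.0052 -0.0024 F [0.3 0.5 1.6] w 0.0 q [-0.39  0.42  1.75  0.    0.97  0.9 ]
move cm [-1.72  3.19 -0.24] toolx.ex -1.0 -0.001 [ 0. -1.  0.]
```

View pics/v2.png

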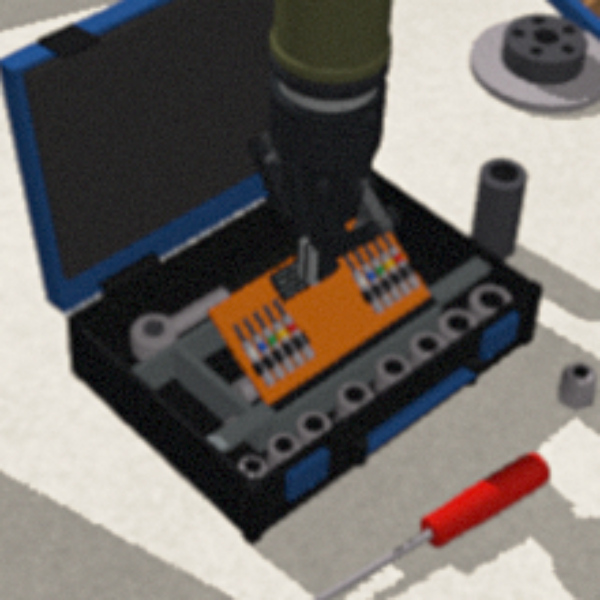

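The flap is about half folded, with the tip on the pad at about (310,265), and forces are small. I'll carry on down.

Call:
send_rows --rows "-0.6 0.7 -0.1 0 0 0 0;-1 1.4 -0.2 0 0 0 0;-1.4 2.1 -0.2 0 0 0 0;-1.7 2.7 -0.2 0 0 0 0;-1.8 3.2 -0.2 0 0 0 0"

```text
t: 2.75
tool_pos: [0.5133, -0.1519, 0.0543]
tcp_rot: [[0.281, -0.001, 0.96], [-0.96, 0.001, 0.281], [-0.001, -1.0, -0.001]]
wrist_force: [-0.2, -0.1, 0.6]
gripper_width: -0.0002
```

Call:
send_rows --rows "0 0.2 0 0 0 0 0;0 0.4 0 0 0 0 0;0 0.5 0 0 0 0 0;0 0.5 0 0 0 0 0;0 0.5 0 0 0 0 0"

```text
t: 3.17
tool_pos: [0.5138, -0.1524, 0.0505]
tcp_rot: [[0.281, -0.0, 0.96], [-0.96, 0.0, 0.281], [-0.0, -1.0, -0.0]]
wrist_force: [-2.2, 0.4, 3.2]
gripper_width: -0.0001
```

```bash
python3 -c "
from h import *
to(.015,0,.0505)"
```

```text
t 3.17 tcp [ 0.5138 -0.1524  0.0505] case 0.0127 -0.0001 F [-2.2  0.4  3.2] w -0.0 q [-0.37  0.46  1.81  0.    0.88  0.92]
move cm [-0.23  0.   -0.01] toolx.ex -1.0 -0.001 [-0. -1. -0.]
```

Call:
send_rows --rows "-0.3 0.1 0 0 0 0 0;-0.3 0.2 0 0 0 0 0;-0.3 0.2 0 0 0 0 0;-0.3 0.2 0 0 0 0 0"

```text
t: 3.5
tool_pos: [0.514, -0.1518, 0.0504]
tcp_rot: [[0.282, 0.003, 0.959], [-0.959, -0.004, 0.282], [0.005, -1.0, 0.001]]
wrist_force: [-4.5, -4.0, 14.2]
gripper_width: 0.0
```

It reached a firm stop at z = 0.0504 with 14 N, which is the height expected for a flat flap. I'll lift off and check.

Call:
send_rows --rows "0 -2 0 0 0 0 0;0 -5 0 0 0 0 0;0 -9 0 0 0 0 0;0 -13 0 0 0 0 0;0 -17 0 0 0 0 0"

```text
t: 3.92
tool_pos: [0.513, -0.1497, 0.2199]
tcp_rot: [[0.281, 0.0, 0.96], [-0.96, -0.0, 0.281], [0.0, -1.0, -0.0]]
wrist_force: [1.9, 0.1, 0.3]
gripper_width: -0.0002
```

Call:
send_rows --rows "0 -4 0 0 0 0 0;0 -8 0 0 0 0 0;0 -11 0 0 0 0 0;0 -12 0 0 0 0 0"

```text
t: 4.25
tool_pos: [0.5157, -0.1507, 0.3444]
tcp_rot: [[0.281, 0.01, 0.96], [-0.96, -0.004, 0.281], [0.007, -1.0, 0.009]]
wrist_force: [1.0, -0.1, 0.4]
gripper_width: -0.0
```

```bash
python3 -c "
from h import *
to(.215,0,.32); c=snap('side','side3');c2=snap('top','top3')
a=cv2.imread('pics/side3.png'); cv2.imwrite('pics/v3.png',np.hstack([cv2.resize(a[40:440,150:550],(450,450)),cv2.resize(cv2.imread('pics/top3.png')[120:400,300:520],(350,450))]))
"
```

```text
t 4.25 tcp [ 0.5157 -0.1507  0.3444] case 0.0138 -0.0023 F [ 1.  -0.1  0.4] w -0.0 q [-0.36  0.18  1.4  -0.    1.55  0.92]
move cm [-20.13   2.3   -0.24] toolx.ex -1.0 -0.001 [ 0.007 -1.     0.009]
```

View pics/v3.png

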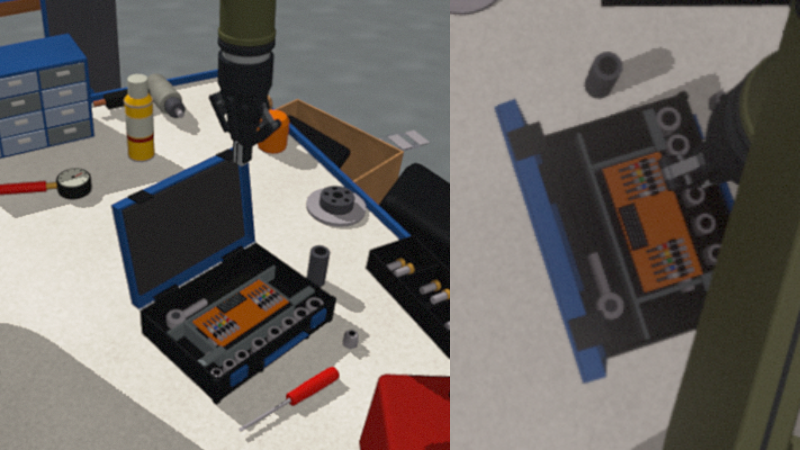

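The flap lies flat, with its pad facing up at about (230,310) in the side view, and the lid is still open. I'll go over the top to behind the lid.

Call:
send_rows --rows "-3 0 0 0 0 0 0;-7 0 0 0 0 0 0;-11 0 0 0 0 0 0;-15 0 0 0 0 0 0;-18 0 0 0 0 0 0"

```text
t: 4.77
tool_pos: [0.4599, 0.0254, 0.3353]
tcp_rot: [[0.281, -0.006, 0.96], [-0.96, 0.001, 0.281], [-0.003, -1.0, -0.005]]
wrist_force: [0.4, -0.4, -0.3]
gripper_width: -0.0002
```

```bash
python3 -c "
from h import *
to(.22,0,.2)"
```

```text
t 4.77 tcp [0.4599 0.0254 0.3353] case 0.1985 0.0019 F [ 0.4 -0.4 -0.3] w -0.0 q [-0.04  0.08  1.54  0.    1.53  1.25]
move cm [-2.12 13.54  0.26] toolx.ex -1.0 -0.001 [-0.003 -1.    -0.005]
```

Call:
send_rows --rows "-1.2 0 0 0 0 0 0;-2.2 3 0.2 0 0 0 0;-2.2 6.5 0.2 0 0 0 0;-2.2 10 0.2 0 0 0 0;-2.2 12.3 0.2 0 0 0 0"

```text
t: 5.18
tool_pos: [0.4554, 0.0446, 0.2106]
tcp_rot: [[0.282, -0.007, 0.959], [-0.96, -0.001, 0.282], [-0.001, -1.0, -0.007]]
wrist_force: [-0.4, -0.0, -0.3]
gripper_width: -0.0002
```

```bash
python3 -c "
from h import *
to(.165,0,.216);c=snap('side','side4')
a=cv2.imread('pics/side4.png'); cv2.imwrite('pics/v4.png',a[20:440,100:560])"
```

```text
t 5.18 tcp [0.4554 0.0446 0.2106] case 0.2182 0.0009 F [-0.4 -0.  -0.3] w -0.0 q [ 0.01  0.16  1.76 -0.    1.22  1.29]
move cm [ 5.32 -0.55  0.08] toolx.ex -1.0 -0.002 [-0.001 -1.    -0.007]
```

View pics/v4.png

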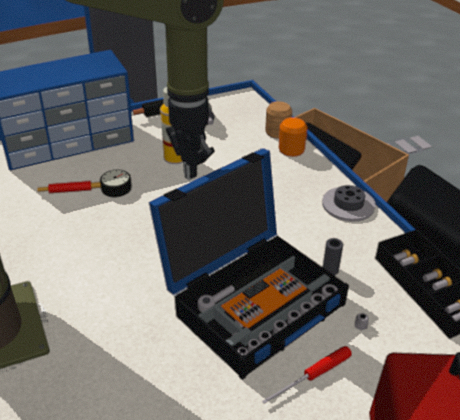

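The tips are at (190,175), behind the top edge of the lid, and clear of it. I'll start the swing.

Call:
send_rows --rows "2 0 0 0 0 0 0;3.8 -0.2 0 0 0 0 0;5.3 -0.5 0 0 0 0 0;6.5 -0.9 0 0 0 0 0;7.5 -1.2 0 0 0 0 0"

```text
t: 5.65
tool_pos: [0.4789, -0.028, 0.2267]
tcp_rot: [[0.28, -0.003, 0.96], [-0.96, 0.001, 0.28], [-0.002, -1.0, -0.002]]
wrist_force: [0.5, 2.7, -1.7]
gripper_width: -0.0004
```

```bash
python3 -c "
from h import *
to(.123,0,.225)"
```

```text
t 5.65 tcp [ 0.4789 -0.028   0.2267] case 0.1419 -0.0014 F [ 0.5  2.7 -1.7] w -0.0 q [-0.15  0.18  1.7   0.    1.27  1.14]
move cm [ 1.89  0.17 -0.14] toolx.ex -1.0 -0.0 [-0.002 -1.    -0.002]
```

Call:
send_rows --rows "1.2 0.1 -0.1 0 0 0 0;2.4 0.1 -0.1 0 0 0 0;3.6 0.2 -0.1 0 0 0 0;4.9 0.3 -0.1 0 0 0 0;6.1 0.4 -0.1 0 0 0 0"

```text
t: 6.07
tool_pos: [0.496, -0.0872, 0.2231]
tcp_rot: [[0.281, 0.0, 0.96], [-0.96, 0.0, 0.281], [0.0, -1.0, 0.0]]
wrist_force: [-0.3, 4.3, -1.2]
gripper_width: 0.0004
```

Call:
send_rows --rows "0.8 0.2 0 0 0 0 0;1.6 0.4 0 0 0 0 0;2.4 0.6 0 0 0 0 0;3.2 0.9 0 0 0 0 0;4 1.2 0 0 0 0 0"

```text
t: 6.48
tool_pos: [0.507, -0.125, 0.2108]
tcp_rot: [[0.281, -0.0, 0.96], [-0.96, 0.0, 0.281], [-0.0, -1.0, -0.0]]
wrist_force: [0.1, 2.2, -0.4]
gripper_width: 0.0001
```

```bash
python3 -c "
from h import *
to(.006,0,.189);c=snap('side','side5')
a=cv2.imread('pics/side5.png'); cv2.imwrite('pics/v5.png',a[20:440,100:560])"
```

```text
t 6.48 tcp [ 0.507  -0.125   0.2108] case 0.0409 -0.0012 F [ 0.1  2.2 -0.4] w 0.0 q [-0.32  0.25  1.64  0.    1.25  0.96]
move cm [ 3.49  2.18 -0.12] toolx.ex -1.0 -0.001 [-0. -1. -0.]
```

View pics/v5.png

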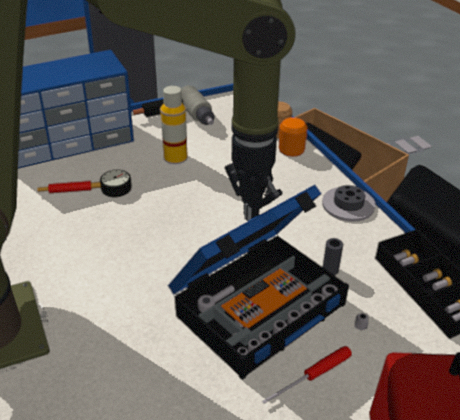

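The lid follows the fingers at about 1 rad, and the flap is still flat. I'll keep going along the arc.

Call:
send_rows --rows "1.3 0.7 -0.1 0 0 0 0;2.5 1.5 -0.1 0 0 0 0;3.6 2.3 -0.1 0 0 0 0;4.8 3.4 -0.1 0 0 0 0;5.9 4.5 -0.1 0 0 0 0"

```text
t: 6.95
tool_pos: [0.5232, -0.183, 0.1653]
tcp_rot: [[0.281, 0.001, 0.96], [-0.96, -0.001, 0.281], [0.001, -1.0, 0.001]]
wrist_force: [0.4, 1.6, 1.3]
gripper_width: -0.0
```

```bash
python3 -c "
from h import *
to(-.044,0,.123);to(-.06,0,.09)"
```

```text
t 6.95 tcp [ 0.5232 -0.183   0.1653] case -0.0193 -0.0005 F [0.4 1.6 1.3] w -0.0 q [-0.41  0.34  1.64 -0.    1.16  0.87]
move cm [ 2.47  4.23 -0.05] toolx.ex -1.0 -0.001 [ 0.001 -1.     0.001]
t 6.95 tcp [ 0.5232 -0.183   0.1653] case -0.0193 -0.0005 F [0.4 1.6 1.3] w -0.0 q [-0.41  0.34  1.64 -0.    1.16  0.87]
move cm [ 4.06  7.54 -0.06] toolx.ex -1.0 -0.001 [ 0.001 -1.     0.001]
```

Call:
send_rows --rows "0.7 0.9 0 0 0 0 0;1.4 1.8 0 0 0 0 0;2 2.8 0 0 0 0 0;2.5 3.8 0 0 0 0 0;2.9 4.7 0 0 0 0 0"

```text
t: 7.37
tool_pos: [0.5303, -0.2095, 0.1179]
tcp_rot: [[0.281, -0.001, 0.96], [-0.96, 0.0, 0.281], [-0.001, -1.0, -0.001]]
wrist_force: [0.9, 0.7, 0.4]
gripper_width: -0.0001
```

Call:
send_rows --rows "0.4 0.7 0 0 0 0 0;0.7 1.4 0 0 0 0 0;0.9 2 0 0 0 0 0;1.1 2.6 0 0 0 0 0;1.2 2.9 0 0 0 0 0"

```text
t: 7.78
tool_pos: [0.5337, -0.2206, 0.0895]
tcp_rot: [[0.281, -0.001, 0.96], [-0.96, 0.0, 0.281], [-0.001, -1.0, -0.001]]
wrist_force: [-1.2, -0.9, 1.2]
gripper_width: -0.0002
```

```bash
python3 -c "
from h import *
to(-.06,0,.084)"
```

```text
t 7.78 tcp [ 0.5337 -0.2206  0.0895] case -0.0584 -0.0001 F [-1.2 -0.9  1.2] w -0.0 q [-0.47  0.45  1.68 -0.    1.01  0.82]
move cm [ 0.16  0.55 -0.01] toolx.ex -1.0 -0.001 [-0.001 -1.    -0.001]
```

Call:
send_rows --rows "0.1 0.2 0 0 0 0 0;0.1 0.4 0 0 0 0 0;0.1 0.6 0 0 0 0 0;0.1 0.6 0 0 0 0 0;0.1 0.6 0 0 0 0 0"

```text
t: 8.2
tool_pos: [0.5344, -0.2216, 0.0844]
tcp_rot: [[0.281, 0.0, 0.96], [-0.96, -0.0, 0.281], [0.0, -1.0, 0.0]]
wrist_force: [0.4, 0.6, -0.7]
gripper_width: 0.0
```

Call:
send_rows --rows "0 0.1 0 0 0 0 0;0 0.2 0 0 0 0 0;0 0.2 0 0 0 0 0;0 0.2 0 0 0 0 0"

```text
t: 8.53
tool_pos: [0.5346, -0.2217, 0.084]
tcp_rot: [[0.281, 0.001, 0.96], [-0.96, -0.001, 0.281], [0.001, -1.0, 0.001]]
wrist_force: [-2.7, 1.0, 10.0]
gripper_width: -0.0
```

It stopped firmly at z = 0.0840 with 10 N, exactly the height of a shut lid. I'll press slightly more, hold, then lift off straight up.

Call:
send_rows --rows "0 0.1 0 0 0 0 0;0 0.1 0 0 0 0 0;0 0.1 0 0 0 0 0;0 0.1 0 0 0 0 0"

```text
t: 8.87
tool_pos: [0.5346, -0.2217, 0.0839]
tcp_rot: [[0.281, 0.002, 0.96], [-0.96, -0.001, 0.281], [0.001, -1.0, 0.001]]
wrist_force: [-4.6, 1.5, 15.9]
gripper_width: 0.0001
```

Call:
send_rows --rows "0 -1 0 0 0 0 0;0 -3 0 0 0 0 0;0 -6 0 0 0 0 0;0 -10 0 0 0 0 0;0 -13 0 0 0 0 0"

```text
t: 9.28
tool_pos: [0.5346, -0.2217, 0.2139]
tcp_rot: [[0.281, 0.001, 0.96], [-0.96, -0.001, 0.281], [0.001, -1.0, 0.001]]
wrist_force: [1.3, -1.4, 0.1]
gripper_width: -0.0
```

Call:
send_rows --rows "3 -2 0 0 0 0 0;7 -3 -2 0 0 0 0;10 -3 -5 0 0 0 0;13 -3 -8 0 0 0 0;14 -3 -10 0 0 0 0"

```text
t: 9.7
tool_pos: [0.4771, -0.3881, 0.242]
tcp_rot: [[0.28, 0.001, 0.96], [-0.96, -0.003, 0.28], [0.004, -1.0, 0.0]]
wrist_force: [0.0, -0.0, -0.2]
gripper_width: -0.0003
```

```bash
python3 -c "
from h import *
st();c=snap('side','side6');t=snap('top','top6')
W=lambda x,y,z: ctr+x*ex+y*ey+np.array([0,0,z])
for y in(-.14,.14): print('pred lid top front/back corner top,side px',proj(t,[W(-.1,y,.084),W(.1,y,.084)]).round(1).tolist(),proj(c,[W(-.1,y,.084)]).round(1).tolist())
h=cv2.cvtColor(t['pixels'],cv2.COLOR_RGB2HSV); b=cv2.inRange(h,(100,90,40),(128,255,255)); b[:150]=0;b[:,:310]=0;b[380:]=0
k=max(cv2.findContours(b,0,1)[0],key=cv2.contourArea); print(cv2.boxPoints(cv2.minAreaRect(k)).round(1).tolist())
a=cv2.imread('pics/side6.png'); cv2.imwrite('pics/v6.png',np.hstack([cv2.resize(a[100:440,180:560],(450,403)),cv2.resize(cv2.imread('pics/top6.png')[120:400,300:540],(345,403))]))"
```

```text
t 9.7 tcp [ 0.4771 -0.3881  0.242 ] case -0.2033 0.1011 F [ 0.  -0.  -0.2] w -0.0 q [-0.75  0.35  1.41 -0.    1.38  0.54]
pred lid top front/back corner top,side px [[451.3, 173.8], [354.5, 202.6]] [[449.2, 296.0]]
pred lid top front/back corner top,side px [[501.8, 311.3], [401.2, 344.0]] [[342.7, 370.1]]
[[353.20001220703125, 203.60000610351562], [453.70001220703125, 170.10000610351562], [500.29998779296875, 309.8999938964844], [399.79998779296875, 343.3999938964844]]
```

View pics/v6.png

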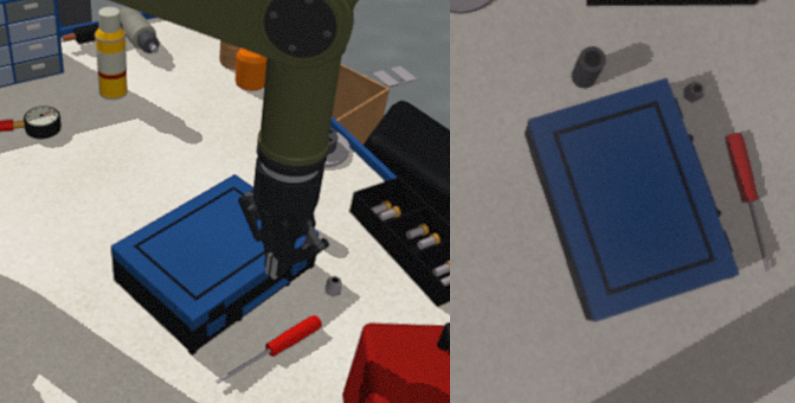

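The lid is flat and shut in both views. In the top view its corners fall within about 4 px of where a shut lid on the unmoved case should be, the tools haven't moved, and the arm is clear.

```bash
python3 -c "
from h import *
st(); print(job.sign_off())"
```

```text
t 9.8 tcp [ 0.4748 -0.3877  0.2415] case -0.2023 0.1032 F [ 0.2 -0.3 -0. ] w -0.0 q [-0.75  0.35  1.41 -0.    1.38  0.54]
the job is handed in; nothing more can be done
None
```

I closed the case and handed the job in at 9.8 s, with nothing picked up. With the fingers shut, I folded the flap down by its pad, then went behind the lid, swung it over and pressed it shut.

**Flap:** it came to a firm stop with the fingertips at z = 0.0504 m under 14 N; a flat flap should give 0.0505. A picture taken before I touched the lid showed it lying flat. I last saw it, still flat, with the lid at about 1 rad.

**Lid:** it came to a firm stop at z = 0.0839 m under 16 N; a shut lid should give 0.084.

**Final check:** after backing off, the lid looked flat in both views. Its corners in the top view were within about 4 px of where a shut lid on the unmoved case should be. The impact socket, wheel nut, screwdriver, spray can and tyre gauge looked undisturbed, though I judged that by eye. The wrist force was about 0 with the arm clear.

No check failed or disagreed. An early flap estimate, which assumed it stood upright, came out 23 mm off because the flap actually leaned at about 1.25 rad. The flap and the tools inside can't be seen now that the lid is shut.

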